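Index a keyed bell cover in its checking nest and snap it home

TASK

The steel bell cover is sitting high in the blue checking nest because its hidden keyways are not in line with the nest's keys. Turn it clockwise by its long lug towards the red index post until you feel it drop over the keys, somewhere near that post, then press it straight down at the middle of its top until it snaps past the spring clips and sits flat, fully home in the nest. Leave the other things on the table where they are.

Things in the scene. Friction and masses are not known exactly. Their poses are not given: they have to be found in the camera images.
- nest: The checking nest, fixed to the table: dark round base plate 204 mm across, 16 mm thick, carrying a blue round register wall. Origin: centre of its underside, on the table; z up; +x points to the red index post.
- nest_seat (a point): Point on the nest's axis at its floor, 16 mm above the table, with the nest's axes. Three keys 18 mm high, each at its own radius, stand hidden on the floor on an adjustable ring: the cover fits in one orientation only, with its lug pointing somewhere within 0.35 rad either side of the red index post. The setting of the ring cannot be seen or read.
- nest_rim (a point): Point on the nest's axis level with the rim of the blue wall, 40 mm above the nest floor. The wall's bore is 132 mm, its outside 160 mm.
- index_post (a point): Middle of the top of the red index post (22 x 16 mm, 30 mm high) that stands on the base plate outside the wall, 90 mm from the nest's axis, its top 46 mm above the table. The lug passes over it.
- clip_a (a point): Middle of one of three spring clips: sprung balls of 6 mm radius that stick 3 mm into the bore, centred 29 mm above the nest floor, with aluminium housings outside the wall at 60, 180 and 300 degrees from the index post.
- bell_cover: Loose bright steel bell cover, about 0.5 kg, 130 mm across, 64 mm high, in the nest's bore with 1 mm play all round. Origin: centre of its underside; z up; +x along its one long lug. Its keyways are underneath, unseen. It starts riding on the keys, underside 18 mm above the nest floor, lug 0.75 to 1.6 rad anticlockwise (from above) of the index post. The bell, 110 mm across, is too wide to grasp.
- cover_flange (a point): On the cover's axis at the underside of its 5 mm thick flange, 19 mm above the cover's underside. Where the keyways fit (within about 0.06 rad) the cover drops about 5 mm over the keys, which then stop it turning, and its flange rests on the clips, the cover's underside 12 to 14 mm above the nest floor (pushed too hard it can hang crooked: rock the lug back a little). Pressed past the clips, they snap over the flange, and its underside is on the nest floor.
- cover_lug (a point): On the long lug, 100 mm out from the cover's axis, at mid-height. The lug is a bar 18 mm wide, 12 mm high, reaching from the bell and ending in a round boss 25 mm across, 14 mm high, centred 108 mm from the axis. Its underside is 42 mm above the cover's underside, clear of wall and post even when home. It turns with a push of 1 to 5 N here. The two short ears reach only 77 mm.
- cover_top (a point): Middle of the cover's flat round top (about 60 mm across, grey spot in the middle), 64 mm above its underside. Once the keys fit, a push straight down here of about 12 to 20 N takes the cover past the clips and home.
- bearing_ring: Bystander: steel ring 104 mm across, 22 mm high; origin at the centre of its underside.
- vee_block: Bystander: dark steel grooved block 60 x 45 x 40 mm; origin at the centre of its underside.
- gauge_case: Bystander: wooden case 100 x 150 x 36 mm; origin at the centre of its underside.
- ref_sphere: Bystander: white 38 mm reference ball on a dark 70 mm foot, 93 mm high; origin at the centre of its underside.
- hex_driver: Bystander: screwdriver 200 mm long with orange handle, lying; its x axis along it.
- caliper: Bystander: slide caliper 190 mm long lying flat, its x axis along it.
- gear_blank: Bystander: brass hubbed disc 100 mm across, 50 mm high; origin at the centre of its underside.
There are look-alikes about, which are no part of the job. Leave any green look-alike of the nest alone.

How it is judged:
At the end, for the whole second after the job is handed in: The cover's underside is within 2.5 mm of the nest floor, its axis within 4 mm of the nest's, upright within 0.03 rad (lying flat), at rest and released (z of bell_cover in the frame of nest_seat between -0.003 and 0.0025 m and horizontal distance between bell_cover and nest_seat below 0.004 m and angle between bell_cover's own z axis and vertical below 0.03 rad and linear speed of bell_cover below 0.02 m/s); the robot touches nothing.
It fails at once if one of the bystanders is moved by more than 30 mm (distance of any of bearing_ring, vee_block, gauge_case, ref_sphere, hex_driver, caliper, gear_blank from where it was at the start of the episode above 0.03 m).
It also fails if it takes over 54 s, if anything falls off the work surface, if the arm or the gripper's body presses on something with over 40 N, if the wrist force passes 120 N, or if a joint passes its speed limit or range.

ROBOT

A 6-joint arm with a two-finger parallel gripper is mounted at the origin on the work surface. World frame = base frame: x ahead of the robot, y to its left, z up, the work surface at z = 0. Lengths are in m, angles in rad, forces in N, time in s.
With the tool pointing down it reaches from about 0.35 to 0.975 m from the base axis. Payload 7.1 kg.
Tool frame: the origin (TCP) lies where the fingers leave the gripper's body, on its centre line; the fingertips stand 80 mm ahead of it and the grasp point (between the pads) lies 61 mm ahead of it; z points along the fingers, y is the line along which they close (so a half turn about z gives the same grasp; the last joint's range is limited). The gripper opens to 88 mm and grips with 3 to 60 N. Pads are 20 mm wide; open, the fingers measure 115 mm over their backs; the gripper's body (75 mm by 178 mm) begins 61 mm behind the grasp point.
Start: joints at [1.097, 0.423, 1.63, -0, 1.089, -0.019], TCP at [0.275, 0.561, 0.303] pointing down, gripper open.
Joint ranges: [-3, 3], [-0.9, 2.11], [0.09, 2.58], [-1.31, 4.45], [0.11, 2.69], [-2.54, 2.54]. Speed limits (rad/s): [2.39, 2.39, 3.01, 3.14, 3.14, 3.14].

INTERFACE

Orientations are given as a 3x3 rotation matrix whose columns are the frame's x, y, z axes.
In Python, from station import ctrl, snapshot, camera_info, job_done gives the robot as it stands.
- The arm moves only by the tool apply_moves, never from a script. Its arguments are lists of equal length, an entry for each row: "rot": the turn, a rotation vector about the tool's x, y, z normalised to -1 to 1, where 1 is pi/4 rad, a list of three; "linear": the shift along the tool's x, y, z normalised to -1 to 1, where 1 is 200 mm, a list of three; "fingers": the closure, from 0 (fully open) to 1 (shut). A call has exactly 8 rows; each row shifts and turns the commanded pose from where the row before left it, along the tool's axes as they then stand; what a row does not reach is not made up. A row lasts 1/8 s, in which the tool goes at most 62.5 mm and 10.7 degrees, less where a joint would pass 70% of its speed; a pose out of reach is approached as far as the arm can. A call with a number of a shift or a turn outside -1 to 1 is refused whole. A call with a gripper value outside its range is refused whole. The fingers move at their own pace and stop on an object; "newtons" is the grip in N (left out, the last holds). Time passes only in rows, so rows that do not move let the fingers close, or fill a call up. It gives the time, the measured TCP pose, the force, the opening and the grip force at its end, in the units of the state.
- ctrl.get_obs(): the state, without advancing time (a new reading comes with each control period).
- snapshot(name): name is "scene" or "top" or "wrist"; returns (picture, depth): 420x560x3 uint8, red, green, blue; 420x560 float32, m along the optical axis (not along the pixel's ray), 0 where there is no reading.
- camera_info(name): a dict with "camera_matrix" (3x3 intrinsics, pixels), "D" ([k1, k2, p1, p2, k3] as OpenCV has them; the pictures are not rectified), "eye" and "orientation" of the camera in the world. Camera axes: x right, y down, z forward; pixel columns grow to the right and rows downward; lengths in m; the calibration is good to about 2 mm. A picture is of the moment at which its call begins: read the wrist's pose just before it. camera_info takes no time and is no camera call; for the wrist camera it gives the pose at the moment of the call.
- job_done(): hands the job in; it is judged then, once.
The state is a dict: "t": time; "qpos": joint angles; "joint_vel": joint speeds; "effort": joint torques, N m; "eef_pos": TCP position; "tool_rot": TCP orientation; "contact_force": force on the tool from outside, world axes, zero at the start; "ft_torque": the same for the moment, N m; "grip_width": finger opening in m; "finger_force": force on a finger pad.
Only numpy, scipy, OpenCV 4.12 (cv2) and the standard library are available. Lean on these libraries where they do the work, as an engineer would, in place of code of your own. Each camera call takes 0.05 s, during which the arm holds its last target. There are 200 camera calls.

## Working session

There is one attempt and no reset: what is moved stays moved. The work goes in short steps, Python scripts to look and compute and a tool call to move; the robot and the scene stay as the last step left them, time stands still between calls to the robot, and variables do not carry over. Pictures are saved under pics/ and viewed, at most 10 in all, crops included, and the job is handed in when it is done.

Besides the shell and the picture viewer there is one more tool, called after ">>>" as name(argument=value, ...) on one line, values as JSON. apply_moves: Moves the arm, as the interface text tells. Scaled input: -1 to 1 covers 200 mm each way for a shift and pi/4 rad each way for a turn. Its arguments: {"type":"object","properties":{"rot":{"type":"array"},"linear":{"type":"array"},"fingers":{"type":"array"},"newtons":{"type":"number"}},"required":["rot","linear","fingers"]}

```bash
mkdir -p pics; python3 - <<'E'
from station import ctrl,snapshot,camera_info
import cv2,numpy as np
o=ctrl.get_obs();print(o['t'],o['eef_pos'],o['tool_rot'])
for n in['top','scene']:
    p,d=snapshot(n);cv2.imwrite(f'pics/{n}0.png',p[...,::-1]);np.savez(f'pics/{n}0.npz',p=p,d=d)
    c=camera_info(n);print(n,c)
E
```

```text
0.0 [0.27433858 0.56106958 0.30189477] [[-8.98337749e-01  4.39304901e-01 -7.01278480e-04]
 [ 4.39305461e-01  8.98336660e-01 -1.39917590e-03]
 [ 1.53193388e-05 -1.56500799e-03 -9.99998775e-01]]
top {'camera_matrix': array([[418.5039594 ,   0.        , 274.88638168],
       [  0.        , 418.5039594 , 203.40774793],
       [  0.        ,   0.        ,   1.        ]]), 'D': array([-0.02001775,  0.        ,  0.        ,  0.        ,  0.        ]), 'eye': array([ 0.28913146, -0.0139996 ,  1.33290963]), 'orientation': array([[ 0.011323  , -0.97953912,  0.20093506],
       [-0.99993516, -0.01084848,  0.00346256],
       [-0.00121187, -0.20096124, -0.97959844]])}
scene {'camera_matrix': array([[386.48910131,   0.        , 284.16758605],
       [  0.        , 386.48910131, 213.28700888],
       [  0.        ,   0.        ,   1.        ]]), 'D': array([0.00649174, 0.        , 0.        , 0.        , 0.        ]), 'eye': array([1.06715953, 0.75400437, 0.78037219]), 'orientation': array([[-0.82470972,  0.34280247, -0.44982257],
       [ 0.5655545 ,  0.50186173, -0.65443327],
       [ 0.00140739, -0.79411666, -0.60776372]])}
```

View pics/top0.png

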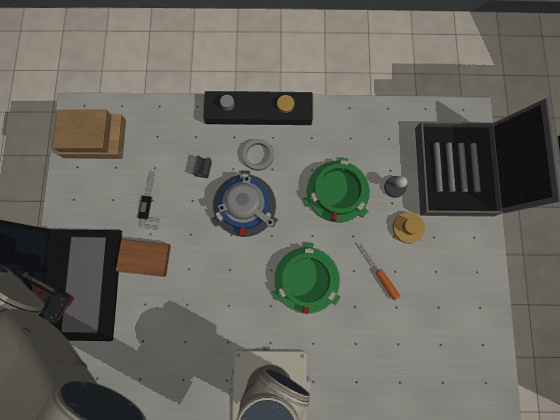

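View pics/scene0.png

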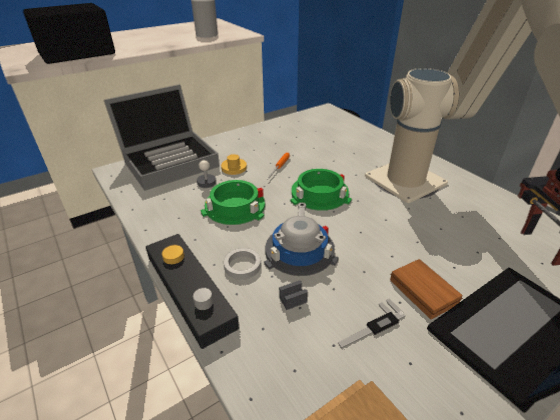

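The top view shows the blue nest at (244,204), with the red post at (243,232) and the lug tip near (268,217). The candidates for the nest are blue (244,204), green (338,190) and green (307,278). Blue fits the description, and it holds the steel cover. Next I measure it and check a close crop.

```bash
cat > h.py <<'E'
import numpy as np,cv2
from station import ctrl,snapshot,camera_info
def ray(c,uv):
    n=cv2.undistortPoints(np.array(uv,float).reshape(-1,1,2),c['camera_matrix'],c['D'])[:,0]
    return np.c_[n,np.ones(len(n))]@c['orientation'].T
def plane(c,uv,z):
    r=ray(c,uv);return c['eye']+r*((z-c['eye'][2])/r[:,2])[:,None]
def cloud(c,d):
    v,u=np.nonzero(d>0);r=ray(c,np.c_[u,v]);P=np.full(d.shape+(3,),np.nan)
    P[v,u]=c['eye']+r*d[v,u][:,None];return P
def circ(p):
    A=np.c_[2*p,np.ones(len(p))];s=np.linalg.lstsq(A,(p**2).sum(1),rcond=None)[0];return s[:2],np.sqrt(s[2]+s[:2]@s[:2])
E
python3 - <<'E'
from h import *
z=np.load('pics/top0.npz');p,d=z['p'],z['d'];c=camera_info('top')
P=cloud(c,d);hsv=cv2.cvtColor(p,cv2.COLOR_RGB2HSV)
roi=np.zeros(d.shape,bool);roi[165:245,205:285]=1
red=roi&((hsv[...,0]<8)|(hsv[...,0]>172))&(hsv[...,1]>130)&(hsv[...,2]>60)
v,u=np.nonzero(red);print('red',len(u),u.mean(),v.mean(),plane(c,[[u.mean(),v.mean()]],.046),np.nanmedian(P[red],0))
rel=P[...,2]
top=roi&(rel>.09)&(rel<.12);print('top z',np.nanpercentile(P[top][:,2],[5,50,95]),P[top].mean(0),top.sum())
lugm=roi&(rel>.075)&(rel<.098)
ct=P[top][:,:2].mean(0)
r=np.hypot(*(P[...,:2]-ct).transpose(2,0,1))
l=lugm&(r>.07);print('lug',l.sum(),P[l].mean(0),np.nanmedian(P[l][:,2]))
blue=roi&(hsv[...,0]>100)&(hsv[...,0]<130)&(hsv[...,1]>110);print('blue',blue.sum(),np.nanpercentile(P[blue][:,2],[10,50,90]))
wall=blue&(abs(rel-.056)<.006);print('wall',circ(P[wall][:,:2]),wall.sum())
q=P[l].mean(0)[:2];ctr=circ(P[wall][:,:2])[0]
pr=plane(c,[[u.mean(),v.mean()]],.046)[0,:2]
an=lambda a:np.arctan2(*a[::-1])
print('post',an(pr-ctr),np.hypot(*(pr-ctr)),'lug',an(q-ctr),np.hypot(*(q-ctr)))
cv2.imwrite('pics/crop.png',cv2.resize(p[155:255,190:320,::-1],None,fx=5,fy=5,interpolation=2))
E
```

```text
red 47 242.5531914893617 231.4255319148936 [[0.46340714 0.08969108 0.046     ]] [0.46424948 0.08968958 0.04498758]
top z [0.09105918 0.09695569 0.10177863] [0.55068882 0.08743921 0.09671554] 926
lug 141 [0.51859932 0.04698947 0.08809383] 0.08862462688119321
blue 541 [0.05005606 0.05605842 0.05926122]
wall (array([0.55455664, 0.09022096]), np.float64(0.0733639459714189)) 477
post -3.1357794113877397 0.091151040809816 lug -2.26459314535326 0.056230688998020924
```

View pics/crop.png

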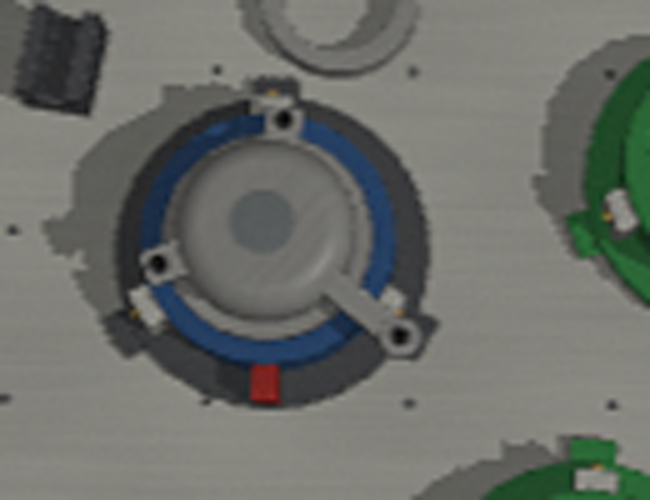

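The crop confirms the choice: a blue nest with the steel cover. The boss is near full-frame (270,222), the grey spot at (242.4,199) and the red post at (242.6,231). Now the boss angle and the move to straddle it.

```bash
cat >> h.py <<'E'
C=np.array([.5535,.0897])
def goto(xyz,yaw):
    "shift in current tool axes (units of 200mm) and z turn (units pi/4), tool down"
    o=ctrl.get_obs();R=o['tool_rot'];p=o['eef_pos']
    cy=np.arctan2(R[1,0],R[0,0]);dy=(yaw-cy+np.pi)%(2*np.pi)-np.pi
    print('t',o['t'],'pos',p.round(4),'yaw',cy.round(3),'lin',(R.T@(np.array(xyz)-p)/.2).round(3),'rotz',(-dy/(np.pi/4)).round(3),'F',o['contact_force'].round(1),'q6',o['qpos'][5].round(2),'grip',o['grip_width'].round(3))
E
python3 - <<'E'
from h import *
c=camera_info('top')
b=plane(c,[[270.4,222]],.089)[0];s=plane(c,[[242.4,199]],.098)[0]
print(b,s)
v=b[:2]-s[:2];print(np.hypot(*v),np.arctan2(v[1],v[0]));v=b[:2]-C;print(np.hypot(*v),np.arctan2(v[1],v[0]))
z=np.load('pics/top0.npz');P=cloud(c,z['d']);r=np.hypot(*(P[...,:2]-C).transpose(2,0,1))
m=(r<.125)&(r>.098)&(P[...,2]>.08);print(P[m].mean(0),m.sum())
a=np.arctan2(v[1],v[0]);yaw=a+np.pi
t=C+.104*np.array([np.cos(a),np.sin(a)]);print(t,yaw)
goto([*t,.2],yaw)
E
```

```text
[0.48706619 0.00324047 0.089     ] [0.55493472 0.08860302 0.098     ]
0.10905458191867702 -2.2425191269889115
0.1090353219455425 -2.2259575480658347
[0.4854803  0.00578542 0.09004663] 48
[0.49013414 0.00723323] 0.9156351055239584Traceback (most recent call last):
  File "<stdin>", line 10, in <module>
  File "h.py", line 18, in goto
    print('t',o['t'],'pos',p.round(4),'yaw',cy.round(3),'lin',(R.T@(np.array(xyz)-p)/.2).round(3),'rotz',(-dy/(np.pi/4)).round(3),'F',o['contact_force'].round(1),'q6',o['qpos'][5].round(2),'grip',o['grip_width'].round(3))
                                                                                                                                                                                                    ^^^^^^^^^^^^^^^^^^^^^
AttributeError: 'float' object has no attribute 'round'
```

```bash
sed -i "s/o\['grip_width'\].round(3)/round(float(o['grip_width']),3)/; s/^C=.*/C=np.array([.554,.0892])/" h.py; cat >> h.py <<'E'
def lug(a,z,r=.104):
    goto([*(C+r*np.array([np.cos(a),np.sin(a)])),z],a+np.pi)
E
python3 -c "
from h import *
lug(-2.235,.2)"
```

```text
t 0.1 pos [0.2743 0.5611 0.302 ] yaw 2.687 lin [-2.185 -2.013  0.513] rotz 2.267 F [ 0.1 -0.   0.6] q6 -0.02 grip 0.088
```

>>> apply_moves(rot=[[0,0,0],[0,0,0],[0,0,0],[0,0,0],[0,0,0],[0,0,0],[0,0,0],[0,0,0]], linear=[[-0.2,-0.185,0.04],[-0.2,-0.185,0.04],[-0.2,-0.185,0.04],[-0.2,-0.185,0.04],[-0.2,-0.185,0.04],[-0.2,-0.185,0.04],[-0.2,-0.185,0.04],[-0.2,-0.185,0.04]], fingers=[0.43,0.43,0.43,0.43,0.43,0.43,0.43,0.43])

```text
t: 1.1
eef_pos: [0.4323, 0.1533, 0.2384]
tool_rot: [[-0.898, 0.439, 0.0], [0.439, 0.898, 0.0], [-0.0, 0.0, -1.0]]
contact_force: [0.8, 0.1, -0.4]
grip_width: 0.05
finger_force: 0.0
```

>>> apply_moves(rot=[[0,0,0.23],[0,0,0.23],[0,0,0.23],[0,0,0.23],[0,0,0.23],[0,0,0.23],[0,0,0.23],[0,0,0.23]], linear=[[0,0,0],[0,0,0],[0,0,0],[0,0,0],[0,0,0],[0,0,0],[0,0,0],[0,0,0]], fingers=[0.43,0.43,0.43,0.43,0.43,0.43,0.43,0.43])

```text
t: 2.1
eef_pos: [0.4318, 0.1549, 0.2385]
tool_rot: [[0.329, 0.944, -0.001], [0.944, -0.329, -0.0], [-0.0, -0.0, -1.0]]
contact_force: [-0.0, -0.1, 0.6]
grip_width: 0.0501
finger_force: 0.0
```

```bash
python3 -c "
from h import *
lug(-2.235,.2)"
```

```text
t 2.1 pos [0.4318 0.1549 0.2385] yaw 1.236 lin [-0.601  0.517  0.192] rotz 0.419 F [-0.  -0.1  0.6] q6 0.65 grip 0.05
```

>>> apply_moves(rot=[[0,0,0],[0,0,0],[0,0,0],[0,0,0],[0,0,0.21],[0,0,0.21],[0,0,0],[0,0,0]], linear=[[-0.15,0.13,0.05],[-0.15,0.13,0.05],[-0.15,0.13,0.05],[-0.15,0.13,0.04],[0,0,0],[0,0,0],[0,0,0],[0,0,0]], fingers=[0.43,0.43,0.43,0.43,0.43,0.43,0.43,0.43])

```text
t: 3.1
eef_pos: [0.4915, 0.0079, 0.2006]
tool_rot: [[0.61, 0.793, -0.0], [0.793, -0.61, -0.0], [-0.0, -0.0, -1.0]]
contact_force: [0.2, -0.1, -0.3]
grip_width: 0.05
finger_force: 0.0
```

```bash
python3 - <<'E'
from h import *
lug(-2.235,.15)
c=camera_info('wrist');p,d=snapshot('wrist');cv2.imwrite('pics/w1.png',p[...,::-1])
P=cloud(c,d);r=np.hypot(*(P[...,:2]-C).transpose(2,0,1))
m=(r<.125)&(r>.098)&(abs(P[...,2]-.089)<.006);q=P[m].mean(0);v=q[:2]-C;print(m.sum(),q,np.hypot(*v),np.arctan2(v[1],v[0]))
E
```

```text
t 3.1 pos [0.4915 0.0079 0.2006] yaw 0.915 lin [-0.007 -0.005  0.253] rotz 0.011 F [ 0.2 -0.1 -0.3] q6 0.65 grip 0.05
918 [0.48845717 0.004341   0.0885437 ] 0.1072236552067596 -2.2284633373584004
```

View pics/w1.png

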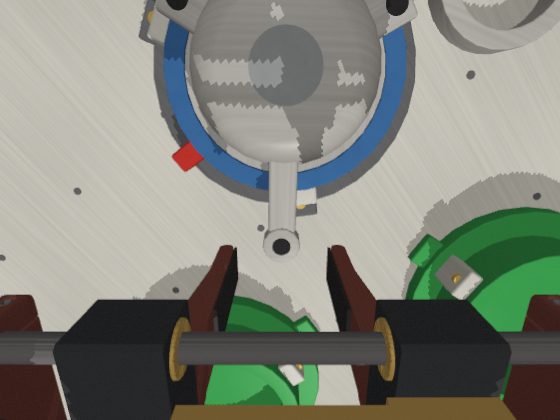

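The wrist view shows the boss at (281,246), centred between the fingers, and the red post to its left at (188,157). The depth puts the boss at radius 107 mm and angle -2.228, which agrees with the top view. Descending now.

>>> apply_moves(rot=[[0,0,0],[0,0,0],[0,0,0],[0,0,0],[0,0,0.0764],[0,0,0.0764],[0,0,0.0764],[0,0,0.0764]], linear=[[0,0,0.09],[0,0,0.09],[0,0,0.083],[0,0,0],[0.001,-0.031,0],[0.001,-0.031,0],[0.001,-0.031,0],[0.001,-0.031,0]], fingers=[0.43,0.43,0.43,0.43,0.43,0.43,0.43,0.43])

```text
t: 4.15
eef_pos: [0.4745, 0.0252, 0.1488]
tool_rot: [[0.783, 0.621, 0.001], [0.621, -0.783, -0.0], [0.001, 0.001, -1.0]]
contact_force: [1.3, -3.1, -0.4]
grip_width: 0.05
finger_force: 1.0
```

>>> apply_moves(rot=[[0,0,0.0637],[0,0,0.0637],[0,0,0.0637],[0,0,0.0637],[0,0,0.0637],[0,0,0.0637],[0,0,0],[0,0,0]], linear=[[0.0007,-0.026,0],[0.0007,-0.026,0],[0.0007,-0.026,0],[0.0007,-0.026,0],[0.0007,-0.026,0],[0.0007,-0.026,0],[0,0,0],[0,0,0]], fingers=[0.43,0.43,0.43,0.43,0.43,0.43,0.43,0.43])

```text
t: 5.15
eef_pos: [0.4587, 0.0522, 0.1484]
tool_rot: [[0.931, 0.364, 0.0], [0.364, -0.931, 0.0], [0.0, 0.0, -1.0]]
contact_force: [-0.0, -0.2, -0.1]
grip_width: 0.0498
finger_force: 0.0
```

```bash
cat >> h.py <<'E'
def look():
    o=ctrl.get_obs();d=o['eef_pos'][:2]-C;print('t',o['t'],'TCP from post',(np.arctan2(d[1],d[0])%(2*np.pi)-np.pi).round(3),'r',np.hypot(*d).round(4),'yaw',np.arctan2(o['tool_rot'][1,0],o['tool_rot'][0,0]).round(3),'z',o['eef_pos'][2].round(4),'F',o['contact_force'].round(1))
    c=camera_info('wrist');p,D=snapshot('wrist');P=cloud(c,D);r=np.hypot(*(P[...,:2]-C).transpose(2,0,1))
    m=(r<.125)&(r>.098)&(P[...,2]>.06)&(P[...,2]<.094);v,u=np.nonzero(m);q=P[m]
    n,L,S,_=cv2.connectedComponentsWithStats(m.astype(np.uint8))
    for i in range(1,n):
        if S[i,4]>100:
            q=P[L==i];w=q[:,:2].mean(0)-C;print('blob',S[i,4],'r',np.hypot(*w).round(4),'ang',(np.arctan2(w[1],w[0])%(2*np.pi)-np.pi).round(3),'z',np.median(q[:,2]).round(4),'bbox',S[i,:4])
    t=(r<.02)&(P[...,2]>.06);print('top z',np.median(P[t][:,2]).round(4) if t.any() else None)
    return p
E
python3 -c "
from h import *
p=look();cv2.imwrite('pics/w2.png',p[...,::-1])"
```

```text
t 5.15 TCP from post 0.37 r 0.1022 yaw 0.373 z 0.1484 F [-0.  -0.2 -0.1]
blob 261 r 0.1065 ang 0.139 z 0.0823 bbox [229 252   9  54]
blob 1718 r 0.106 ang 0.501 z 0.0885 bbox [280 254  55  54]
top z 0.0973
```

>>> apply_moves(rot=[[0,0,0.038],[0,0,0.038],[0,0,0.038],[0,0,0.038],[0,0,0.038],[0,0,0.038],[0,0,0.038],[0,0,0.038]], linear=[[0.0002,-0.0155,0],[0.0002,-0.0155,0],[0.0002,-0.0155,0],[0.0002,-0.0155,0],[0.0002,-0.0155,0],[0.0002,-0.0155,0],[0.0002,-0.0155,0],[0.0002,-0.0155,0]], fingers=[0.43,0.43,0.43,0.43,0.43,0.43,0.43,0.43])

```text
t: 6.2
eef_pos: [0.4526, 0.0765, 0.1481]
tool_rot: [[0.991, 0.131, 0.001], [0.131, -0.991, 0.0], [0.001, -0.0, -1.0]]
contact_force: [0.7, -1.0, -1.3]
grip_width: 0.05
finger_force: 0.8
```

```bash
python3 -c "
from h import *
p=look()"
```

```text
t 6.2 TCP from post 0.124 r 0.1022 yaw 0.131 z 0.1481 F [ 0.7 -1.  -1.3]
blob 1642 r 0.1059 ang 0.264 z 0.0885 bbox [283 251  52  57]
blob 265 r 0.1065 ang -0.106 z 0.0824 bbox [229 253   9  53]
top z 0.0972
```

Still riding high, lug at +0.26. I'll continue slowly.

>>> apply_moves(rot=[[0,0,0.032],[0,0,0.032],[0,0,0.032],[0,0,0.032],[0,0,0.032],[0,0,0.032],[0,0,0.032],[0,0,0.032]], linear=[[0.0002,-0.013,0],[0.0002,-0.013,0],[0.0002,-0.013,0],[0.0002,-0.013,0],[0.0002,-0.013,0],[0.0002,-0.013,0],[0.0002,-0.013,0],[0.0002,-0.013,0]], fingers=[0.43,0.43,0.43,0.43,0.43,0.43,0.43,0.43])

```text
t: 7.25
eef_pos: [0.4512, 0.097, 0.1479]
tool_rot: [[0.998, -0.07, -0.001], [-0.07, -0.998, -0.0], [-0.001, 0.0, -1.0]]
contact_force: [-1.1, -2.2, -0.3]
grip_width: 0.05
finger_force: 1.1
```

```bash
python3 -c "
from h import *
p=look()"
```

```text
t 7.25 TCP from post -0.076 r 0.1031 yaw -0.07 z 0.1479 F [-1.1 -2.2 -0.3]
blob 278 r 0.1068 ang -0.305 z 0.0818 bbox [229 251   9  55]
blob 1630 r 0.1058 ang 0.067 z 0.086 bbox [283 250  52  56]
top z 0.0928
```

The top has dropped 4.4 mm but the boss only 2.5 mm, so the cover may be hanging slightly crooked. I'll back off a little and look.

>>> apply_moves(rot=[[0,0,-0.04],[0,0,-0.04],[0,0,-0.04],[0,0,0],[0,0,0],[0,0,0],[0,0,0],[0,0,0]], linear=[[0.0002,0.016,0],[0.0002,0.016,0],[0.0002,0.016,0],[0,0,0],[0,0,0],[0,0,0],[0,0,0],[0,0,0]], fingers=[0.43,0.43,0.43,0.43,0.43,0.43,0.43,0.43])

```text
t: 8.3
eef_pos: [0.4515, 0.0874, 0.1481]
tool_rot: [[1.0, 0.026, -0.0], [0.026, -1.0, -0.0], [-0.0, 0.0, -1.0]]
contact_force: [-0.1, 0.3, -0.1]
grip_width: 0.0501
finger_force: 0.0
```

```bash
python3 -c "
from h import *
p=look();cv2.imwrite('pics/w3.png',p[...,::-1])"
```

```text
t 8.3 TCP from post 0.018 r 0.1025 yaw 0.026 z 0.1481 F [-0.1  0.3 -0.1]
blob 268 r 0.1066 ang -0.213 z 0.0821 bbox [229 252   9  54]
blob 270 r 0.1067 ang 0.262 z 0.0821 bbox [326 252   9  54]
blob 1400 r 0.1062 ang 0.048 z 0.0844 bbox [263 262  48  43]
top z 0.0922
```

Relaxed, the cover now sits evenly: boss down 4.1 mm, top down 5.0 mm, underside about 13 mm above the floor. Next I lift, close the fingers and move over the centre.

>>> apply_moves(rot=[[0,0,0],[0,0,0],[0,0,0],[0,0,0],[0,0,0],[0,0,0],[0,0,0],[0,0,0]], linear=[[0,0,-0.18],[0,0,-0.18],[0,0,0],[0.17,0,0],[0.17,0,0],[0.17,0,0],[0,0,0],[0,0,0]], fingers=[0.43,0.43,1,1,1,1,1,1])

```text
t: 9.35
eef_pos: [0.5522, 0.0899, 0.2187]
tool_rot: [[1.0, 0.026, -0.003], [0.026, -1.0, -0.0], [-0.003, 0.0, -1.0]]
contact_force: [-0.8, -0.4, 0.3]
grip_width: 0.0003
finger_force: 0.0
```

```bash
python3 -c "
from h import *
p=look();goto([*C,.178],0.026)
c=camera_info('top');p,d=snapshot('top');P=cloud(c,d);r=np.hypot(*(P[...,:2]-C).transpose(2,0,1));m=(r<.125)&(r>.098)&(P[...,2]>.07)&(P[...,2]<.1);print(m.sum(),P[m].mean(0))"
```

```text
t 9.35 TCP from post -0.344 r 0.0019 yaw 0.026 z 0.2187 F [-0.8 -0.4  0.3]
top z 0.1773
t 9.4 pos [0.552  0.0899 0.219 ] yaw 0.026 lin [0.01  0.004 0.205] rotz 0.0 F [ 0.1 -0.1  0.6] q6 1.68 grip 0.0
0 [nan nan nan]<string>:4: RuntimeWarning: Mean of empty slice.
  ret = um.true_divide(
```

>>> apply_moves(rot=[[0,0,0],[0,0,0],[0,0,0],[0,0,0],[0,0,0],[0,0,0],[0,0,0],[0,0,0]], linear=[[0.01,0.004,0.1],[0,0,0.1],[0,0,0.01],[0,0,0.01],[0,0,0.01],[0,0,0.01],[0,0,0],[0,0,0]], fingers=[1,1,1,1,1,1,1,1])

```text
t: 10.45
eef_pos: [0.556, 0.0894, 0.1726]
tool_rot: [[1.0, 0.026, 0.001], [0.026, -1.0, 0.0], [0.001, -0.0, -1.0]]
contact_force: [0.4, 1.0, 4.1]
grip_width: 0.0001
finger_force: 1.8
```

>>> apply_moves(rot=[[0,0,0],[0,0,0],[0,0,0],[0,0,0],[0,0,0],[0,0,0],[0,0,0],[0,0,0]], linear=[[0,0,0.005],[0,0,0.005],[0,0,0.005],[0,0,0.005],[0,0,0.005],[0,0,0.005],[0,0,0],[0,0,0]], fingers=[1,1,1,1,1,1,1,1])

```text
t: 11.45
eef_pos: [0.5552, 0.0892, 0.1658]
tool_rot: [[1.0, 0.026, -0.001], [0.026, -1.0, -0.0], [-0.001, 0.0, -1.0]]
contact_force: [0.7, 0.3, 1.0]
grip_width: 0.0006
finger_force: 0.0
```

>>> apply_moves(rot=[[0,0,0],[0,0,0],[0,0,0],[0,0,0],[0,0,0],[0,0,0],[0,0,0],[0,0,0]], linear=[[0,0,0.005],[0,0,0.005],[0,0,0.005],[0,0,0.005],[0,0,0.005],[0,0,0.005],[0,0,0],[0,0,0]], fingers=[1,1,1,1,1,1,1,1])

```text
t: 12.45
eef_pos: [0.5555, 0.0892, 0.1604]
tool_rot: [[1.0, 0.026, 0.0], [0.026, -1.0, 0.0], [0.0, -0.0, -1.0]]
contact_force: [-1.3, -0.0, 5.2]
grip_width: 0.0008
finger_force: 2.8
```

Contact now at 0.1604, and the home height is 0.160. I'll press a bit firmer to be sure it is seated.

>>> apply_moves(rot=[[0,0,0],[0,0,0],[0,0,0],[0,0,0],[0,0,0],[0,0,0],[0,0,0],[0,0,0]], linear=[[0,0,0.005],[0,0,0.005],[0,0,0.005],[0,0,0.005],[0,0,0.005],[0,0,0],[0,0,0],[0,0,0]], fingers=[1,1,1,1,1,1,1,1])

```text
t: 13.45
eef_pos: [0.5556, 0.0892, 0.16]
tool_rot: [[1.0, 0.026, 0.001], [0.026, -1.0, 0.0], [0.001, -0.0, -1.0]]
contact_force: [-17.5, -3.2, 54.2]
grip_width: 0.0005
finger_force: 27.0
```

Hard bottom at exactly 0.160, the expected home height. Retracting and checking.

>>> apply_moves(rot=[[0,0,0],[0,0,0],[0,0,0],[0,0,0],[0,0,0],[0,0,0],[0,0,0],[0,0,0]], linear=[[0,0,-0.03],[0,0,-0.1],[0,0,-0.2],[0,0,-0.2],[-0.25,0,0],[-0.25,0,0],[0,0,0],[0,0,0]], fingers=[1,1,1,1,1,1,1,1])

```text
t: 14.45
eef_pos: [0.4564, 0.0868, 0.2614]
tool_rot: [[1.0, 0.026, 0.002], [0.026, -1.0, 0.0], [0.002, -0.0, -1.0]]
contact_force: [-0.2, 0.2, 0.2]
grip_width: 0.0005
finger_force: 0.0
```

```bash
python3 - <<'E'
from h import *
o=ctrl.get_obs();print(o['eef_pos'],o['contact_force'])
c=camera_info('wrist');p,d=snapshot('wrist');cv2.imwrite('pics/w4.png',p[...,::-1])
P=cloud(c,d);r=np.hypot(*(P[...,:2]-C).transpose(2,0,1))
q=P[(r<.025)&(P[...,2]<.11)];A=np.c_[q[:,:2]-C,np.ones(len(q))];print(len(q),'tilt,z',np.linalg.lstsq(A,q[:,2],rcond=None)[0])
m=(r<.125)&(r>.098)&(P[...,2]>.06)&(P[...,2]<.1);print('boss',m.sum(),np.median(P[m],0) if m.any() else '')
E
```

```text
[0.45643293 0.08677423 0.26140502] [-0.15721196  0.15749409  0.17818984]
3503 tilt,z [ 0.00384715 -0.00321591  0.07920092]
boss 474 [0.44848993 0.08278444 0.07058136]
```

View pics/w4.png

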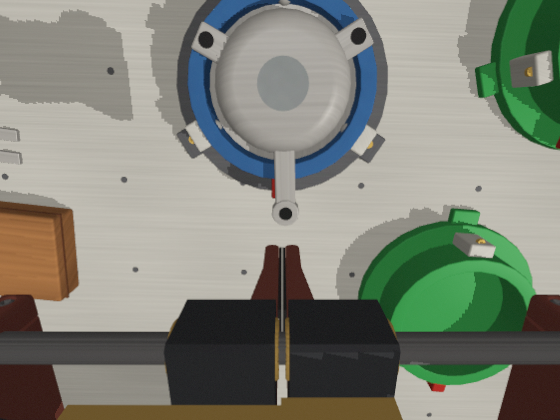

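The wrist view shows the cover seated flat, its centre at (283,83) and the lug over the post at (285,212). The top is at 79.2 mm (80 expected, with the same -0.8 mm bias as before) and the tilt is about 0.005 rad, so it is home and the gripper is clear.

```bash
python3 -c "
from station import job_done
print(job_done())"
```

```text
the job is handed in; nothing more can be done
None
```

The cover dropped over the keys with its lug about 0.05 rad short of the red post, then pressed home; it measured flat (about 0.005 rad tilt) and within about 1 mm of the nest floor. The arm touched nothing else, and the job was handed in at about 14.5 s, though the last press peaked at 54 N at the wrist; no verdict came back.

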